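# Refill the slanted walnut jar and lock its closing ring

### The job

Tip all six walnuts from the scoop into the open mouth of the slanted jar, then turn the jar's black closing ring clockwise by its ear until it is fully home at its stop, with the ear at the locked mark, so that the shutter covers the opening. Leave the scoop standing upright on the bench, and do not disturb the other things.

Things in the scene. Friction and masses are not known exactly. Their poses are not given: they have to be found in the camera images.
- jar: the slanted storage jar's steel cradle, fixed to the bench; base plate 200 x 150 mm; origin on the bench under it; its front (-x of this frame) is the side to which the mouth leans. One fixed steel fin beside the ring (8 mm wide, 106 to 120 mm from the can's axis, top at well z = 148 mm), 63 degrees from well x towards well -y, is the locked mark
- well: the jar's dark steel can, a round tube 160 mm across outside, 152 inside, 135 mm long, leaning 35 degrees from vertical. Origin: centre of its outer bottom; z runs along its axis out of the mouth, x up the slope of the mouth (away from the front), y to the side. A fixed plate closes the mouth except a sector 110 degrees wide (radius 77 mm) around -x, its lowest, front part
- mouth (a point): centre of the mouth, on the can's axis at well z = 136 mm; axes as the well. The black closing ring (196 mm across) lies around it from well z = 136 to 150 mm. It carries one ear, an upright block 26 mm radially (79 to 105 mm from the axis), 16 mm thick along the circle, top at well z = 195 mm
- opening (a point): middle of the fill opening, 42 mm down the slope from the centre of the mouth; axes as the well
- ring (a joint): turn of the black closing ring about the can's axis, rad: 0 fully open (ear 63 degrees from well x towards +y), grows clockwise seen from outside looking into the mouth, over the upper side of the mouth, to 2.2 at its hard stop (locked, ear in line with the fin). It stays where it is left and drags with about 4 N at the ear
- ear (a point): point inside the ring's ear, 92 mm from the axis, at well z = 178 mm, 17 mm under the ear's top; z as the well's, x and y turn with the ring. The ring also carries the shutter, a flat grey sector 120 degrees wide, which is aside when open and covers the opening when locked
- scoop: loose aluminium scoop, 120 g, standing on the bench with six walnuts in it. Flat floor 88 x 74 mm, sides 46 mm high, back 58 mm high; at the nose (+x) a ramp rises at 28 degrees for 39 mm to an open lip about 64 mm wide; a black handle sticks out level at the back (-x). Origin: underside, middle of the flat floor; z up
- scoop_handle (a point): in the scoop's straight black handle, near its middle, 34 mm behind the back wall: the handle is 78 mm long along the scoop's x, 18 mm wide, 26 mm high; the point is 78 mm behind the scoop's origin and 46 mm above its underside; axes as the scoop
- scoop_lip (a point): middle of the pouring lip, 83 mm ahead of the scoop's origin and 22 mm above its underside; axes as the scoop
- nut0_mid (a point): centre of a walnut, a brown ball of 26 mm, 10 g
- nut1_mid (a point): centre of a walnut, a brown ball of 26 mm, 10 g
- nut2_mid (a point): centre of a walnut, a brown ball of 26 mm, 10 g
- nut3_mid (a point): centre of a walnut, a brown ball of 26 mm, 10 g
- nut4_mid (a point): centre of a walnut, a brown ball of 26 mm, 10 g
- nut5_mid (a point): centre of a walnut, a brown ball of 26 mm, 10 g
- mug: white mug, 80 mm across, 92 mm high, bystander; origin under its centre
- syrup: closed clear bottle, 70 mm across, 200 mm high, bystander; origin under its centre
- spice: closed glass jar, 64 mm across, 100 mm high, bystander; origin under its centre
- bowl: steel bowl, 150 mm across, 60 mm high, bystander; origin under its centre
- spatula: spatula lying on the bench, bystander; origin under it
- can: closed tin can, 74 mm across, 110 mm high, bystander; origin under its centre

How it is judged (in metres and radians):
On the way, in this order (a step that is already met when the one before it is completed fails the run):
1. all six walnuts are inside the jar's can while the ring is still less than half closed (z of nut0_mid in the frame of well between 0 and 0.125 m and x of nut0_mid in the frame of well between -0.067 and 0.067 m and y of nut0_mid in the frame of well between -0.067 and 0.067 m and z of nut1_mid in the frame of well between 0 and 0.125 m and x of nut1_mid in the frame of well between -0.067 and 0.067 m and y of nut1_mid in the frame of well between -0.067 and 0.067 m and z of nut2_mid in the frame of well between 0 and 0.125 m and x of nut2_mid in the frame of well between -0.067 and 0.067 m and y of nut2_mid in the frame of well between -0.067 and 0.067 m and z of nut3_mid in the frame of well between 0 and 0.125 m and x of nut3_mid in the frame of well between -0.067 and 0.067 m and y of nut3_mid in the frame of well between -0.067 and 0.067 m and z of nut4_mid in the frame of well between 0 and 0.125 m and x of nut4_mid in the frame of well between -0.067 and 0.067 m and y of nut4_mid in the frame of well between -0.067 and 0.067 m and z of nut5_mid in the frame of well between 0 and 0.125 m and x of nut5_mid in the frame of well between -0.067 and 0.067 m and y of nut5_mid in the frame of well between -0.067 and 0.067 m and value of joint ring below 1.1 rad), for 0.2 s.
2. the closing ring is turned home to its locked mark (within 0.1 rad of the stop) with the walnuts inside (z of nut0_mid in the frame of well between 0 and 0.125 m and x of nut0_mid in the frame of well between -0.067 and 0.067 m and y of nut0_mid in the frame of well between -0.067 and 0.067 m and z of nut1_mid in the frame of well between 0 and 0.125 m and x of nut1_mid in the frame of well between -0.067 and 0.067 m and y of nut1_mid in the frame of well between -0.067 and 0.067 m and z of nut2_mid in the frame of well between 0 and 0.125 m and x of nut2_mid in the frame of well between -0.067 and 0.067 m and y of nut2_mid in the frame of well between -0.067 and 0.067 m and z of nut3_mid in the frame of well between 0 and 0.125 m and x of nut3_mid in the frame of well between -0.067 and 0.067 m and y of nut3_mid in the frame of well between -0.067 and 0.067 m and z of nut4_mid in the frame of well between 0 and 0.125 m and x of nut4_mid in the frame of well between -0.067 and 0.067 m and y of nut4_mid in the frame of well between -0.067 and 0.067 m and z of nut5_mid in the frame of well between 0 and 0.125 m and x of nut5_mid in the frame of well between -0.067 and 0.067 m and y of nut5_mid in the frame of well between -0.067 and 0.067 m and value of joint ring above 2.1 rad), for 0.2 s.
At the end, for the whole second after the job is handed in: all six walnuts lie inside the jar's can below the mouth, the ring stands within 0.1 rad of its stop at the locked mark, and the scoop stands upright (within 0.1 rad) and at rest on the bench (all of step 2 and angle between scoop's own z axis and vertical below 0.1 rad and height (world z) of scoop between -0.006 and 0.006 m and linear speed of scoop below 0.03 m/s); the robot touches nothing.
It fails at once if a bystander (mug, bottle, spice jar, bowl, spatula or can) is shoved more than 30 mm (distance of any of mug, syrup, spice, bowl, spatula, can from where it was at the start of the episode above 0.03 m).
It fails at once if a bystander is tipped over (angle between any of mug, syrup, spice, bowl, can's own z axis and vertical above 0.4 rad).
It also fails if it takes over 72 s, if anything falls off the work surface, if the arm or the gripper's body presses on something with over 40 N, if the wrist force passes 120 N, or if a joint passes its speed limit or range.

### The arm

A 6-joint arm with a two-finger parallel gripper is mounted at the origin on the work surface. World frame = base frame: x ahead of the robot, y to its left, z up, the work surface at z = 0. Lengths are in mm, angles in degrees, forces in N, time in s.
With the tool pointing down it reaches from about 300 to 850 mm from the base axis. Payload 4.2 kg.
Tool frame: the origin (TCP) lies midway between the tips of the shut fingers; the grasp point (between the pads) lies 19 mm behind it; z points along the fingers, y is the line along which they close (so a half turn about z gives the same grasp; the last joint's range is limited). The gripper opens to 91 mm and grips with 3 to 60 N. Pads are 32 mm wide; open, the fingers measure 118 mm over their backs; the gripper's body (76 mm by 178 mm) begins 60 mm behind the grasp point.
Start: joints at [70.015, 18.312, 89.639, -0, 72.044, -1.146], TCP at [185.675, 544.213, 213.976] pointing down, gripper open.
Joint ranges: [-177.97, 177.97], [-48.28, 115.42], [12.27, 149.76], [-77.06, 257.06], [2.81, 150.46], [-146.56, 146.56]. Speed limits (degrees/s): [147.25, 147.25, 180, 180, 180, 180].

### API

Orientations are given as [roll, pitch, yaw] about the fixed x, y, z axes, in that order (R = Rz(yaw) Ry(pitch) Rx(roll)).
In Python, from workcell import env gives the robot as it stands.
- The arm moves only by the tool send_rows, never from a script. Its argument "steps" is a list that holds one entry, the list of rows, each a list of 5 numbers: the shift along the tool's x, y, z scaled (see below), then the turn about the tool's z scaled (see below), then the opening, from 0 (shut) to 1 (fully open). In form: [[[dx, dy, dz, yaw, fingers], ...]]. A call has 1 to 5 rows; each row shifts and turns the commanded pose from where the row before left it, along the tool's axes as they then stand; what a row does not reach is not made up. The controller multiplies each number of a shift by 0.04 m and each number of a turn by 0.12 rad. A row lasts 1/12 s, in which the tool goes at most 41.7 mm and 7.16 degrees, less where a joint would pass 70% of its speed; a pose out of reach is approached as far as the arm can. A call with a number of a shift or a turn outside -1 to 1 is refused whole. A call with a gripper value outside its range is refused whole. The fingers move at their own pace and stop on an object; "squeeze" is the grip in N (left out, the last holds). Time passes only in rows, so rows that do not move let the fingers close. It gives the time, the measured TCP pose, the force, the opening and the grip force at its end, in the units of the state.
- env.state(): the state, without advancing time (a new reading comes with each control period).
- env.grab_frame(name): name is "scene" or "side" or "wrist"; returns a dict with "pixels" (400x640x3 uint8, red, green, blue), "depth" (400x640 float32, mm along the optical axis (not along the pixel's ray), 0 where there is no reading), "intrinsics" (3x3 intrinsics, pixels), "dist" ([k1, k2, p1, p2, k3] as OpenCV has them; the pictures are not rectified), "cam_to_world" (4x4, takes a point from camera to world coordinates). Camera axes: x right, y down, z forward; pixel columns grow to the right and rows downward; lengths in mm; the calibration is good to about 2 mm. A picture is of the moment at which its call begins.
- env.job_done(): hands the job in; it is judged then, once.
The state is a dict: "time_s": time; "qpos": joint angles; "qvel": joint speeds; "effort": joint torques, N m; "ee_pos": TCP position; "ee_rot": TCP orientation; "force": force on the tool from outside, world axes, zero at the start; "torque": the same for the moment, N m; "gripper_width": finger opening in mm; "gripper_force": force on a finger pad.
Only numpy, scipy, OpenCV 4.12 (cv2) and the standard library are available. Lean on these libraries where they do the work, as an engineer would, in place of code of your own. Each camera call takes 0.05 s, during which the arm holds its last target. There are 200 camera calls.

## Working session

There is one attempt and no reset: what is moved stays moved. The work goes in short steps, Python scripts to look and compute and a tool call to move; the robot and the scene stay as the last step left them, time stands still between calls to the robot, and variables do not carry over. Pictures are saved under pics/ and viewed, at most 10 in all, crops included, and the job is handed in when it is done.

Besides the shell and the picture viewer there is one more tool, called after "Call:" as name(argument=value, ...) on one line, values as JSON. send_rows: Moves the arm, as the interface text tells. Shifts and turns lie within -1 to 1; 1 stands for 0.04 m of shift or 0.12 rad of turn. Its arguments: {"type":"object","properties":{"steps":{"type":"array"},"squeeze":{"type":"number"}},"required":["steps"]}

```bash
mkdir -p pics; cat > h.py <<'E'
from workcell import env
import numpy as np, cv2
def grab(n):
    f=env.grab_frame(n); cv2.imwrite  # noqa
    return f
def save(f,p,crop=None,s=1):
    im=cv2.cvtColor(f["pixels"],cv2.COLOR_RGB2BGR)
    if crop: a,b,c,d=crop; im=im[b:d,a:c]
    cv2.imwrite(p,cv2.resize(im,None,fx=s,fy=s))
def cloud(f):
    v,u=np.mgrid[0:400,0:640]
    K=np.array(f["intrinsics"]);
    p=cv2.undistortPoints(np.stack([u.ravel(),v.ravel()],1).astype(np.float64)[:,None],K,np.array(f["dist"],float))[:,0]
    d=f["depth"].ravel().astype(float)
    P=np.c_[p*d[:,None],d]; T=np.array(f["cam_to_world"])
    W=P@T[:3,:3].T+T[:3,3]; W[d==0]=np.nan
    return W.reshape(400,640,3)
def proj(f,pts):
    T=np.linalg.inv(np.array(f["cam_to_world"]))
    return cv2.projectPoints(np.array(pts,float).reshape(-1,3),cv2.Rodrigues(T[:3,:3])[0],T[:3,3],np.array(f["intrinsics"]),np.array(f["dist"],float))[0][:,0]
E
python3 - <<'E'
from h import *
import pickle
s=env.state(); print(s)
fs={n:grab(n) for n in("scene","side","wrist")}
pickle.dump(fs,open("f0.pkl","wb"))
for n in fs: save(fs[n],f"pics/{n}0.png"); print(n,np.array(fs[n]["cam_to_world"]).round(2).tolist())
E
```

```text
{'time_s': 0.0, 'qpos': array([ 7.00163951e+01,  1.83504846e+01,  8.97075668e+01,  5.49603296e-04,
        7.20447465e+01, -1.14440333e+00]), 'qvel': array([-0.02191283,  0.16509468,  0.11465877,  0.03942482, -0.01480801,
        0.01017822]), 'effort': array([ 1.29083099e-03, -4.12456656e+01, -2.31976014e+01,  7.28784339e-02,
        4.55361174e-02, -1.49941784e-04]), 'ee_pos': array([185.47838927, 543.71092603, 213.12402584]), 'ee_rot': array([-1.79897233e+02, -2.57553433e-03,  1.61160626e+02]), 'force': array([ 0.27431081, -0.34928391,  0.33209692]), 'torque': array([-0.00796548,  0.01464221,  0.03174465]), 'gripper_force': 0.0, 'gripper_width': 91.31638488233692}
scene [[-0.8, 0.34, -0.49, 1399.28], [0.6, 0.44, -0.67, 1137.86], [-0.01, -0.83, -0.56, 1122.62], [0.0, 0.0, 0.0, 1.0]]
side [[0.22, 0.91, -0.35, 941.79], [0.98, -0.21, 0.07, -77.82], [-0.0, -0.36, -0.93, 1227.49], [0.0, 0.0, 0.0, 1.0]]
wrist [[0.32, 0.92, 0.23, 120.66], [0.95, -0.31, -0.08, 564.67], [-0.0, 0.24, -0.97, 384.85], [0.0, 0.0, 0.0, 1.0]]
```

View pics/scene0.png

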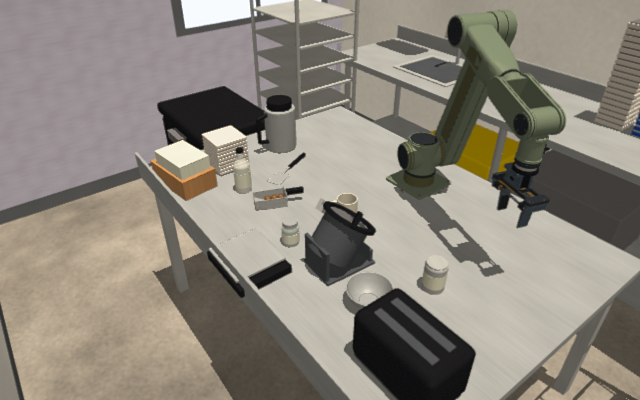

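View pics/side0.png

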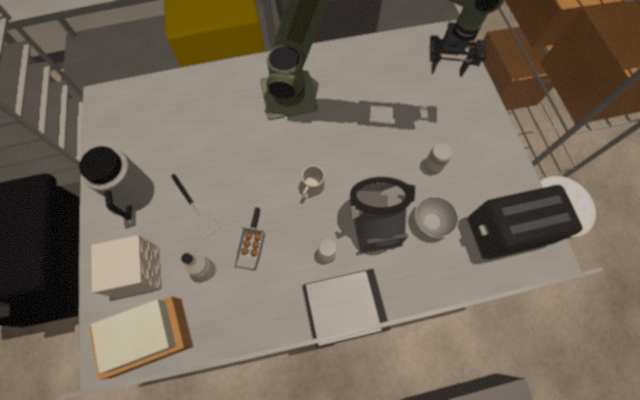

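```bash
python3 - <<'E'
from h import *
import pickle
fs=pickle.load(open("f0.pkl","rb")); f=fs["side"]
im=cv2.cvtColor(f["pixels"],cv2.COLOR_RGB2BGR)
a=cv2.resize(im[150:290,160:440],None,fx=2.8,fy=2.8,interpolation=cv2.INTER_CUBIC)
cv2.imwrite("pics/c0.png",a)
W=cloud(f)
def bl(name,lo,hi,zl,zh):
    q=W[lo[1]:hi[1],lo[0]:hi[0]].reshape(-1,3); q=q[(q[:,2]>zl)&(q[:,2]<zh)]
    print(name,len(q),q.min(0).round(),q.max(0).round(),q.mean(0).round(1))
    return q
bl("mug",(298,160),(328,203),70,100)
bl("can/spice440",(425,140),(455,175),80,130)
bl("bowl",(412,195),(460,240),50,70)
bl("spice327",(315,235),(342,265),80,120)
bl("syrup",(178,245),(215,282),100,230)
bl("spat",(165,170),(222,240),3,40)
q=bl("scoop",(230,228),(266,272),15,70)
h=bl("handle",(245,203),(264,232),35,75)
r=cv2.minAreaRect(h[:,:2].astype(np.float32)); print("h",r); 
r=cv2.minAreaRect(q[:,:2].astype(np.float32)); print("s",r)
q=bl("jarall",(345,170),(420,255),8,400)
for z0 in range(0,260,20):
    k=q[(q[:,2]>z0)&(q[:,2]<z0+20)]
    if len(k):print(z0,len(k),k.min(0).round(),k.max(0).round())
f=fs["scene"]; W2=cloud(f)
q2=W2[190:290,300:385].reshape(-1,3); print("scene jar",np.nanmin(q2,0),np.nanmax(q2[q2[:,0]<800],0))
E
```

```text
mug 209 [382. -33.  70.] [475.  51.  98.] [427.2   8.4  85.1]
can/spice440 385 [402. 433.  80.] [476. 507. 119.] [442.6 466.4 106.1]
bowl 296 [574. 322.  50.] [722. 469.  67.] [640.7 412.5  58. ]
spice327 252 [654. -24.  80.] [709.  30. 106.] [682.4   3.3 100.2]
syrup 498 [ 614. -442.  100.] [ 681. -374.  205.] [ 654.6 -401.   149.8]
spat 1036 [ 240. -537.    3.] [ 549. -313.   26.] [ 399.8 -424.7    7.2]
scoop 658 [ 540. -305.   15.] [ 682. -193.   60.] [ 605.6 -249.4   29.9]
handle 182 [ 479. -252.   37.] [ 566. -191.   64.] [ 526.6 -213.3   55.5]
h ((519.6151123046875, -207.3923797607422), (64.04146575927734, 79.16016387939453), 66.75241088867188)
s ((609.6748046875, -251.07571411132812), (75.40925598144531, 130.3902587890625), 67.52388000488281)
jarall 3968 [448.  88.   8.] [718. 388. 263.] [621.2 190.  157. ]
0 163 [448.  92.   8.] [712. 388.  20.]
20 83 [603. 126.  20.] [711. 354.  39.]
40 82 [589. 126.  40.] [711. 352.  60.]
60 59 [600. 114.  60.] [712. 344.  80.]
80 70 [626. 115.  80.] [711. 265. 100.]
100 245 [519. 116. 100.] [718. 263. 120.]
120 606 [488. 117. 120.] [712. 262. 140.]
140 563 [498. 118. 140.] [697. 283. 160.]
160 660 [525. 102. 160.] [682. 290. 180.]
180 643 [551.  88. 180.] [670. 281. 200.]
200 292 [583.  88. 200.] [655. 282. 220.]
220 404 [598.  93. 220.] [653. 286. 240.]
240 95 [582. 172. 240.] [649. 286. 260.]
scene jar [ 164.89338381 -243.5887115   -10.72319434] [787.80881202 405.266744   257.98641875]
```

View pics/c0.png

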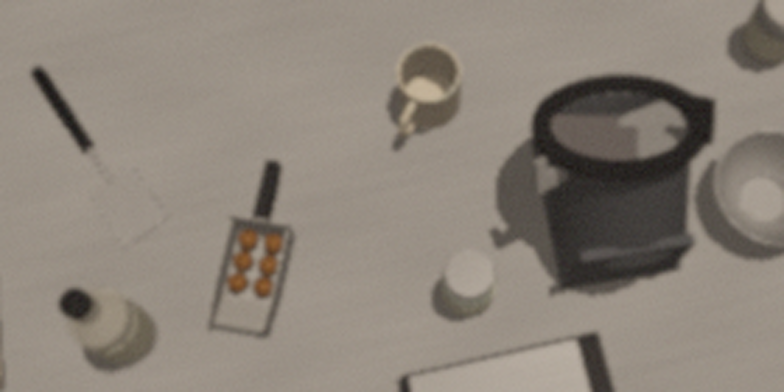

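```bash
cat > fit.py <<'E'
from h import *
import pickle
from scipy.optimize import least_squares
fs=pickle.load(open("f0.pkl","rb")); f=fs["side"]
W=cloud(f); px=f["pixels"].astype(int)
# ring plane
m=np.zeros((400,640),bool); m[172:222,345:412]=1
m&=(px.max(2)<60)&(W[:,:,2]>100)
q=W[m]; 
t=np.radians(35)
rng=np.random.default_rng(0)
def axes(yaw):
    x=np.array([np.cos(yaw)*np.cos(t),np.sin(yaw)*np.cos(t),np.sin(t)]); z=np.array([-np.cos(yaw)*np.sin(t),-np.sin(yaw)*np.sin(t),np.cos(t)])
    return x,np.cross(z,x),z
best=(0,)
for i in range(3000):
    a=q[rng.choice(len(q),3,False)]; n=np.cross(a[1]-a[0],a[2]-a[0]); l=np.linalg.norm(n)
    if l<500: continue
    n=n/l*np.sign(n[2]); k=abs((q-a[0])@n)<2.5
    if n[2]>.7 and k.sum()>best[0]: best=(k.sum(),k)
k=best[1]; c=q[k].mean(0); n=np.linalg.svd(q[k]-c)[2][2]; n*=np.sign(n[2])
print("inl",k.sum(),len(q),"n",n,"tilt",np.degrees(np.arccos(n[2])),"yaw",np.degrees(np.arctan2(-n[1],-n[0])),c)
P=q[k]; yaw=np.arctan2(-n[1],-n[0])
x,y,z=axes(yaw)
d=np.median(P@z); uv=np.c_[P@x,P@y].astype(np.float32)
(cc,r)=cv2.minEnclosingCircle(uv); print("R",r)
ang=np.degrees(np.arctan2(uv[:,1]-cc[1],uv[:,0]-cc[0])); rad=np.hypot(*(uv-cc).T)
e=np.array([uv[(ang>=a)&(ang<a+10)][rad[(ang>=a)&(ang<a+10)].argmax()] for a in range(-180,180,10) if ((ang>=a)&(ang<a+10)).any()])
s=least_squares(lambda p:np.hypot(*(e-p).T)-98,cc,loss="soft_l1",f_scale=2); cc=s.x; print("res",s.fun.round(1))
O=x*cc[0]+y*cc[1]+z*(d-150)
print("well origin",O.round(1),"yaw",np.degrees(yaw))
# scoop
def bp(u,v,h):
    K=f["intrinsics"];p=cv2.undistortPoints(np.array([[[u,v]]],float),np.array(K),np.array(f["dist"],float))[0,0]
    T=np.array(f["cam_to_world"]); r=T[:3,:3]@[p[0],p[1],1]; return T[:3,3]+r*(h-T[2,3])/r[2]
for nm,u,v,h in [("bl",236,219,58),("br",291,230,58),("ll",210,328,22),("lr",268,335,22),("he",272,163,59),("hb",264,215,59)]:
    print(nm,bp(160+u/2.8,150+v/2.8,h).round(1))
np.savez("pose.npz",O=O,x=x,y=y,z=z)
for nm,p in [("opening",O+136*z-42*x),("ringfront",O+150*z-77*x),("ear",O+178*z+92*(np.cos(1.1)*x+np.sin(1.1)*y)),("fin",O+148*z+113*(np.cos(1.1)*x-np.sin(1.1)*y)),("top",O+150*z+98*x),("earEnd",O+178*z+92*(np.cos(1.1)*x-np.sin(1.1)*y)),("earTopmid",O+195*z+92*x)]: print(nm,p.round(1),proj(f,p).round(0))
E
python3 fit.py
```

```text
inl 463 1110 n [-0.57421471  0.03468074  0.81796988] tilt 35.11791619629275 yaw -3.4562843122977625 [581.11836828 183.62656447 195.9901793 ]
R 95.58554077148438
res [ -1.8  -4.7  -4.6  -0.6  -2.7  -2.7  -1.5  -3.1  -1.7  -0.   -1.6  -3.
  -2.7  -2.4  -5.2  -6.3  -5.5  -6.6  -7.4  -8.1  -5.6  -5.9  -5.8  -4.5
 -17.8  -7.2  -9.1  -4.7  -4.6  -7.6  -3.5  -5.6  -2.6]
well origin [659.5 194.4  67.3] yaw -3.4562843122977625
bl [ 546.8 -251.4   58. ]
br [ 574.8 -188.9   58. ]
ll [ 662.3 -307.5   22. ]
lr [ 685.6 -240.8   22. ]
he [ 485.9 -197.5   59. ]
hb [ 549.5 -217.5   59. ]
opening [547.3 201.2 154.6] [[378. 190.]]
ringfront [510.7 203.4 146. ] [[375. 181.]]
ear [596.7 280.4 237.1] [[412. 189.]]
fin [610.6  96.5 217.9] [[353. 208.]]
top [653.8 194.8 246.4] [[391. 212.]]
earEnd [586.8 116.7 237.1] [[358. 197.]]
earTopmid [623.1 196.6 279.8] [[391. 198.]]
```

Call:
send_rows(steps=[[[-0.64, -0.68, 0, 0, 1], [-0.64, -0.68, 0, 0, 1], [-0.64, -0.68, 0, 0, 1], [-0.64, -0.68, 0, 0, 1], [-0.64, -0.68, 0, 0, 1]]])

```text
time_s: 0.57
ee_pos: [263.1, 372.4, 213.7]
ee_rot: [-180.0, -0.0, 161.2]
force: [1.6, -0.3, 0.0]
gripper_width: 90.9
gripper_force: 0.0
```

Call:
send_rows(steps=[[[-0.64, -0.68, 0, 0, 1], [-0.64, -0.68, 0, 0, 1], [-0.64, -0.68, 0, 0, 1], [-0.64, -0.68, 0, 0, 1], [-0.64, -0.68, 0, 0, 1]]])

```text
time_s: 0.98
ee_pos: [340.3, 202.4, 214.0]
ee_rot: [180.0, 0.0, 161.2]
force: [0.4, 0.9, -0.9]
gripper_width: 91.5
gripper_force: 0.0
```

Call:
send_rows(steps=[[[-0.64, -0.68, 0, 0, 1], [-0.64, -0.68, 0, 0, 1], [-0.64, -0.68, 0, 0, 1], [-0.64, -0.68, 0, 0, 1], [-0.64, -0.68, 0, 0, 1]]])

```text
time_s: 1.4
ee_pos: [417.6, 32.2, 214.0]
ee_rot: [180.0, 0.0, 161.1]
force: [1.1, 0.5, -0.2]
gripper_width: 91.3
gripper_force: 0.0
```

Call:
send_rows(steps=[[[-0.64, -0.68, 0, 0.2, 1], [-0.64, -0.68, 0, 0.2, 1], [-0.64, -0.68, 0, 0.2, 1], [-0.3, -0.3, 0, 0.1, 1], [0, 0, 0, 0, 1]]])

```text
time_s: 1.82
ee_pos: [468.8, -87.9, 213.5]
ee_rot: [-180.0, 0.0, 156.1]
force: [-0.1, -0.0, 0.1]
gripper_width: 91.0
gripper_force: 0.0
```

```bash
cat >> h.py <<'E'
from scipy.spatial.transform import Rotation as Ro
def to(t,yaw=None):
    s=env.state(); R=Ro.from_euler("xyz",s["ee_rot"],degrees=True).as_matrix()
    d=R.T@(np.array(t,float)-s["ee_pos"])
    print("t%.2f"%s["time_s"],"pos",s["ee_pos"].round(1),"yaw %.1f"%s["ee_rot"][2],"F",s["force"].round(1),"w %.1f g %.1f"%(s["gripper_width"],s["gripper_force"]),"units",(d/40).round(2), "rows",np.linalg.norm(d)/40)
    if yaw is not None: print("turn units",-((yaw-s["ee_rot"][2]+180)%360-180)/np.degrees(.12))
E
python3 - <<'E'
from h import *
to([528,-206,214],156)
f=grab("wrist"); save(f,"pics/w1.png")
W=cloud(f); px=f["pixels"].astype(int)
m=(px.max(2)<70)&(W[:,:,2]>52)&(W[:,:,2]<66)&(abs(W[:,:,0]-525)<70)&(abs(W[:,:,1]+210)<60)
q=W[m][:,:2].astype(np.float32); print(len(q),cv2.minAreaRect(q),np.median(W[m][:,2]))
m=(px.max(2)>=70)&(W[:,:,2]>30)&(W[:,:,2]<70)
q=W[m]; print(len(q),cv2.minAreaRect(q[:,:2].astype(np.float32)))
E
```

```text
t1.82 pos [468.8 -87.9 213.5] yaw 156.1 F [-0.1 -0.   0.1] w 91.0 g 0.0 units [-2.55 -2.1  -0.01] rows 3.3028092836910403
turn units 0.013848572718655479
269 ((519.2103881835938, -217.02685546875), (41.645545959472656, 78.92366790771484), 84.53873443603516) 59.266453189471065
2550 ((502.7258605957031, -113.84896850585938), (76.28630065917969, 370.4107666015625), 34.5567512512207)
```

View pics/w1.png

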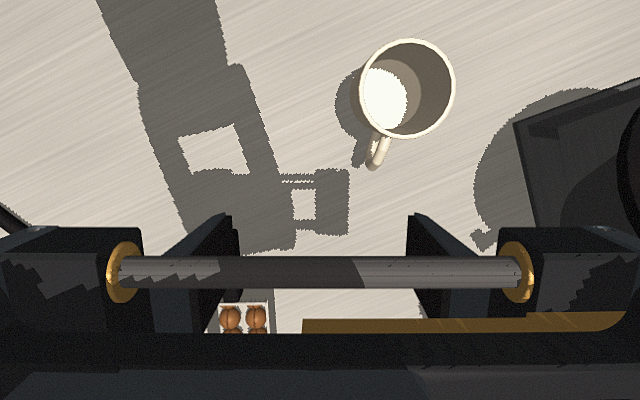

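Call:
send_rows(steps=[[[-0.64, -0.53, 0, 0, 1], [-0.64, -0.53, 0, 0, 1], [-0.64, -0.53, 0, 0, 1], [-0.64, -0.53, 0, 0, 1], [0, 0, 0, 0, 1]]])

```text
time_s: 2.28
ee_pos: [529.5, -206.5, 213.4]
ee_rot: [-179.9, 0.1, 156.3]
force: [0.7, -0.1, 0.6]
gripper_width: 90.9
gripper_force: 0.0
```

```bash
python3 - <<'E'
from h import *
to([528,-206,214],156)
f=grab("wrist"); save(f,"pics/w2.png")
W=cloud(f); px=f["pixels"].astype(int)
m=(px.max(2)<90)&(W[:,:,2]>54)&(W[:,:,2]<64)&(abs(W[:,:,0]-520)<70)&(abs(W[:,:,1]+210)<50)
q=W[m][:,:2].astype(np.float32); print(len(q),cv2.minAreaRect(q),q.mean(0),q.min(0),q.max(0))
c=q.mean(0); u,s,v=np.linalg.svd(q-c); print(np.degrees(np.arctan2(v[0][1],v[0][0])),s/np.sqrt(len(q)))
E
```

```text
t2.28 pos [ 529.5 -206.5  213.4] yaw 156.3 F [ 0.7 -0.1  0.6] w 90.9 g 0.0 units [ 0.04 -0.   -0.02] rows 0.04283493864328424
turn units 0.04030911835805479
1505 ((513.742919921875, -212.77020263671875), (69.61408233642578, 76.86054992675781), 67.67511749267578) [ 513.08795 -213.85469] [ 475.87817 -259.43832] [ 562.05225 -192.83754]
-22.521818 [22.57646932  6.70672323]
```

View pics/w2.png

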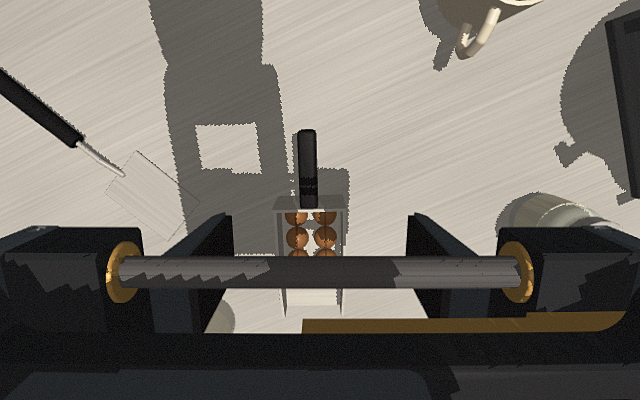

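```bash
python3 - <<'E'
from h import *
f=grab("wrist"); W=cloud(f); px=f["pixels"].astype(int)
s=np.s_[128:200,294:322]; m=(px[s].max(2)<60)&(abs(W[s][:,:,2]-59)<6); q=W[s][m]
print(len(q),q.mean(0),np.median(q[:,2])); c=q[:,:2].mean(0); u,d,v=np.linalg.svd(q[:,:2]-c); print(np.degrees(np.arctan2(v[0][1],v[0][0]))); 
a=(q[:,:2]-c)@(v[0]*np.sign(v[0][0])); b=(q[:,:2]-c)@np.array([-v[0][1],v[0][0]])*np.sign(v[0][0]);print(a.min(),a.max(),b.min(),b.max())
e=c+v[0]*np.sign(v[0][0])*(a.min()+44); print("handle pt",e)   # point is 44 mm from rear end
to([e[0],e[1],27],np.degrees(np.arctan2(v[0][1],v[0][0]))%180)
E
```

```text
1220 [ 506.73262943 -211.21480048   59.32767559] 59.57214015197658
-21.89166312102469
-31.423854349447556 32.89561950999317 -9.336781816287509 8.946032515653439
handle pt [ 518.40191571 -215.90385126]
t2.38 pos [ 527.  -202.5  213.3] yaw 156.3 F [ 0.1 -0.1 -0.4] w 91.0 g 0.0 units [ 0.05 -0.4   4.66] rows 4.674912178809277
turn units -0.25703927108672153
```

Call:
send_rows(steps=[[[0.05, -0.4, 0.6, -0.26, 1], [0, 0, 0.98, 0, 1], [0, 0, 0.98, 0, 1], [0, 0, 0.98, 0, 0.6], [0, 0, 0.98, 0, 0.5]]])

```text
time_s: 2.8
ee_pos: [518.3, -214.9, 32.4]
ee_rot: [180.0, 0.0, 158.2]
force: [-0.2, -0.6, -0.9]
gripper_width: 80.7
gripper_force: 0.0
```

Call:
send_rows(steps=[[[0, 0, 0.12, 0, 0.5], [0, 0, 0, 0, 0], [0, 0, 0, 0, 0], [0, 0, 0, 0, 0], [0, 0, 0, 0, 0]]], squeeze=40)

```text
time_s: 3.22
ee_pos: [520.8, -217.7, 31.0]
ee_rot: [-180.0, 0.3, 158.2]
force: [-0.9, -0.2, -0.1]
gripper_width: 47.1
gripper_force: 0.0
```

Call:
send_rows(steps=[[[0, 0, 0, 0, 0], [0, 0, 0, 0, 0], [0, 0, -0.2, 0, 0], [0, 0, -0.4, 0, 0], [0, 0, -0.4, 0, 0]]], squeeze=40)

```text
time_s: 3.63
ee_pos: [518.8, -217.2, 69.0]
ee_rot: [180.0, -0.1, 158.1]
force: [0.8, 0.1, 0.5]
gripper_width: 14.0
gripper_force: 0.0
```

```bash
python3 - <<'E'
from h import *
to([518,-216,200],158)
f=grab("wrist"); save(f,"pics/w3.png")
f=grab("side"); save(f,"pics/s3.png",(190,160,340,290),4)
E
```

```text
t3.63 pos [ 518.8 -217.2   69. ] yaw 158.1 F [0.8 0.1 0.5] w 14.0 g 0.0 units [ 0.03  0.02 -3.27] rows 3.274270794162468
turn units 0.018630948326304637
```

View pics/w3.png

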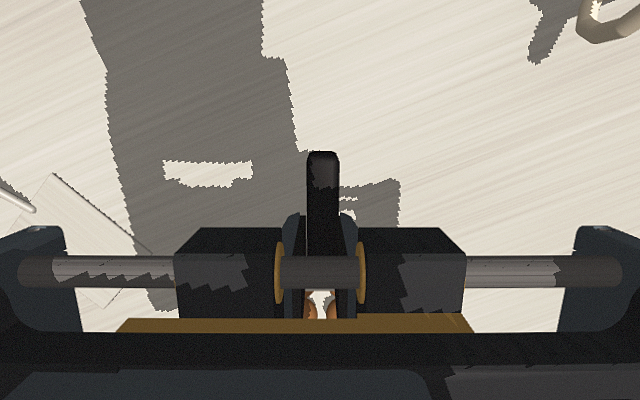

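Call:
send_rows(steps=[[[0, 0, -0.1, 0, 0.5], [0, 0, 0, 0, 0.5], [0, 0, 0, 0, 0.5], [0, 0, 0, 0, 0.5], [0, 0, 0, 0, 0.5]]])

```text
time_s: 4.15
ee_pos: [518.7, -217.2, 71.6]
ee_rot: [180.0, -0.1, 158.1]
force: [0.3, 0.1, 0.1]
gripper_width: 36.5
gripper_force: 0.0
```

Call:
send_rows(steps=[[[0, 0, 0.5, 0, 0.5], [0, 0, 0.6, 0, 0.4], [0, 0, 0.05, 0, 0], [0, 0, 0, 0, 0], [0, 0, 0, 0, 0]]])

```text
time_s: 4.57
ee_pos: [519.5, -217.5, 26.7]
ee_rot: [180.0, 0.0, 158.1]
force: [-0.5, 1.0, 0.7]
gripper_width: 22.0
gripper_force: 0.0
```

Call:
send_rows(steps=[[[0, 0, 0, 0, 0], [0, 0, 0, 0, 0], [0, 0, 0, 0, 0], [0, 0, 0, 0, 0], [0, 0, 0, 0, 0]]], squeeze=40)

```text
time_s: 4.98
ee_pos: [519.6, -217.5, 27.1]
ee_rot: [180.0, 0.1, 158.1]
force: [-0.3, 1.5, 3.3]
gripper_width: 17.8
gripper_force: 40.0
```

Call:
send_rows(steps=[[[0, 0, -0.15, 0, 0], [0, 0, -0.35, 0, 0], [0, 0, -0.5, -0.1, 0], [0, 0, -0.5, -0.3, 0], [0, 0, -0.5, -0.5, 0]]])

```text
time_s: 5.4
ee_pos: [518.6, -217.1, 107.1]
ee_rot: [180.0, -0.1, 164.4]
force: [0.6, 0.8, -1.1]
gripper_width: 17.3
gripper_force: 40.0
```

Call:
send_rows(steps=[[[0, 0, -0.5, -0.5, 0], [0, 0, -0.5, -0.5, 0], [0, 0, -0.5, -0.5, 0], [0, 0, -0.45, -0.25, 0], [0, 0, -0.25, -0.05, 0]]])

```text
time_s: 5.82
ee_pos: [519.6, -217.6, 196.7]
ee_rot: [-179.9, 0.2, 176.7]
force: [-0.1, -0.2, -2.3]
gripper_width: 17.7
gripper_force: 40.0
```

```bash
python3 - <<'E'
from h import *
to([384,211,195],176.5)
f=grab("side"); save(f,"pics/s4.png",(190,160,350,290),4)
E
```

```text
t5.82 pos [ 519.6 -217.6  196.7] yaw 176.7 F [-0.1 -0.2 -2.3] w 17.7 g 40.0 units [ 3.99 10.51  0.02] rows 11.23909193330698
turn units 0.03556650611360002
```

View pics/s4.png

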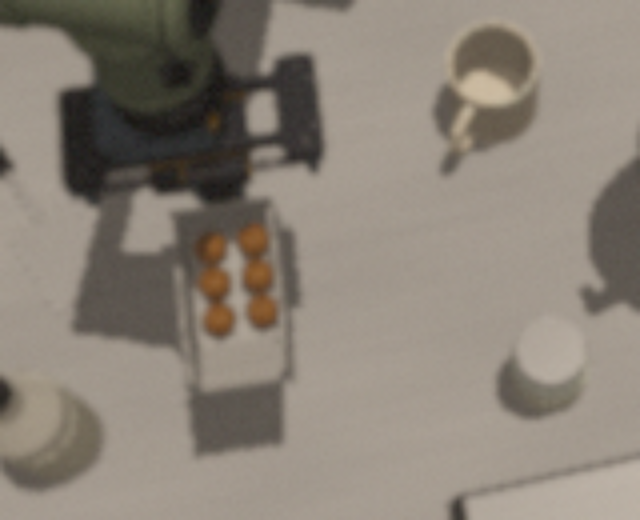

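Call:
send_rows(steps=[[[0.2, 0.2, 0, 0, 0], [0.4, 0.4, 0, 0, 0], [0.5, 0.5, 0, 0, 0], [0.5, 0.5, 0, 0, 0], [0.5, 0.5, 0, 0, 0]]])

```text
time_s: 6.28
ee_pos: [437.2, -126.9, 192.3]
ee_rot: [179.9, -0.3, 176.6]
force: [1.0, 0.0, -0.9]
gripper_width: 17.7
gripper_force: 40.0
```

Call:
send_rows(steps=[[[0.5, 0.6, 0, 0, 0], [0.5, 0.6, 0, 0, 0], [0.5, 0.6, 0, 0, 0], [0.5, 0.6, 0, 0, 0], [0.5, 0.6, 0, 0, 0]]])

```text
time_s: 6.7
ee_pos: [343.9, -1.8, 192.7]
ee_rot: [180.0, -0.2, 176.6]
force: [0.9, 0.6, -2.4]
gripper_width: 17.9
gripper_force: 40.0
```

Call:
send_rows(steps=[[[0, 0.6, 0, 0, 0], [0, 0.6, 0, 0, 0], [0, 0.6, 0, 0, 0], [0, 0.6, 0, 0, 0], [0, 0.6, 0, 0, 0]]])

```text
time_s: 7.12
ee_pos: [351.8, 117.6, 192.9]
ee_rot: [-180.0, -0.2, 176.7]
force: [0.2, 0.3, -1.7]
gripper_width: 18.0
gripper_force: 40.0
```

Call:
send_rows(steps=[[[0, 0.6, 0, 0, 0], [0, 0.6, 0, 0, 0], [-0.1, 0.55, 0, 0, 0], [-0.2, 0.4, 0, 0, 0], [-0.2, 0.2, 0, 0, 0]]])

```text
time_s: 7.53
ee_pos: [377.9, 210.7, 192.9]
ee_rot: [-180.0, -0.2, 176.8]
force: [-0.2, -0.7, -1.2]
gripper_width: 17.8
gripper_force: 40.0
```

```bash
python3 - <<'E'
from h import *
import pickle
to([384,211,195],176.5)
fs={n:grab(n) for n in("scene","side")}; pickle.dump(fs,open("f5.pkl","wb"))
a=cv2.resize(cv2.cvtColor(fs["side"]["pixels"],4)[130:240,310:440],None,fx=4,fy=4)
b=cv2.resize(cv2.cvtColor(fs["scene"]["pixels"],4)[170:290,290:400],None,fx=3.6,fy=3.666)
cv2.imwrite("pics/c5.png",cv2.resize(np.hstack([a,b[:440]]),None,fx=.85,fy=.85))
E
```

```text
t7.53 pos [377.9 210.7 192.9] yaw 176.8 F [-0.2 -0.7 -1.2] w 17.8 g 40.0 units [-0.15  0.02 -0.05] rows 0.16092951086097296
turn units 0.042859322662131855
```

View pics/c5.png

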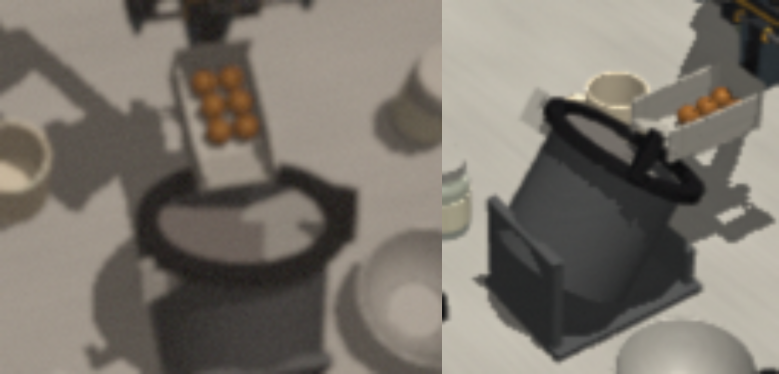

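Call:
send_rows(steps=[[[-0.1, 0, 0, 0, 0], [0, 0, 0, 0, 0], [0, 0, 0, 0, 0]]], squeeze=12)

```text
time_s: 7.88
ee_pos: [383.0, 208.1, 194.1]
ee_rot: [-180.0, -0.0, 176.6]
force: [0.3, 0.2, -3.0]
gripper_width: 17.7
gripper_force: 12.0
```

```bash
cat > nuts.py <<'E'
from h import *
def nuts(fs=None):
    for n in("side","scene"):
        f=fs[n] if fs else grab(n); W=cloud(f); hsv=cv2.cvtColor(f["pixels"],cv2.COLOR_RGB2HSV).astype(int)
        m=(hsv[:,:,0]>5)&(hsv[:,:,0]<18)&(hsv[:,:,1]>130)&(W[:,:,0]>300)&(W[:,:,0]<720)&(abs(W[:,:,1]-100)<450)&(W[:,:,2]>-5)&(W[:,:,2]<400)
        k,l,st,ce=cv2.connectedComponentsWithStats(m.astype(np.uint8)); print(n,m.sum())
        for i in range(1,k):
            if st[i,4]>5: print("  ",st[i,4],ce[i].round(),np.median(W[l==i],0).round())
if __name__=="__main__":
    to([465,206,263]); nuts()
E
python3 - <<'E'
import pickle
from nuts import *
nuts(pickle.load(open("f5.pkl","rb")))
E
python3 nuts.py
```

```text
side 238
   238 [376. 160.] [461. 215. 192.]
scene 91
   90 [376. 203.] [453. 202. 190.]
t7.88 pos [383.  208.1 194.1] yaw 176.6 F [ 0.3  0.2 -3. ] w 17.7 g 12.0 units [-2.05  0.07 -1.72] rows 2.6768506746031973
side 230
   230 [376. 163.] [472. 213. 193.]
scene 81
   80 [371. 205.] [475. 202. 191.]
```

Call:
send_rows(steps=[[[0, 0, 0, 0, 0], [0, 0, 0, 0, 0]]], squeeze=6)

```text
time_s: 8.15
ee_pos: [383.6, 208.9, 194.6]
ee_rot: [180.0, 0.0, 176.7]
force: [-0.0, 0.7, -2.4]
gripper_width: 18.2
gripper_force: 6.0
```

```bash
python3 nuts.py
```

```text
t8.15 pos [383.6 208.9 194.6] yaw 176.7 F [-0.   0.7 -2.4] w 18.2 g 6.0 units [-2.04  0.05 -1.71] rows 2.6601365836838395
side 205
   205 [375. 165.] [471. 214. 175.]
scene 106
   103 [372. 209.] [471. 203. 172.]
```

Call:
send_rows(steps=[[[-0.25, 0, -0.25, 0, 0], [-0.25, 0, -0.3, 0, 0], [-0.25, 0, -0.3, 0, 0], [0, 0, 0, 0, 0]]])

```text
time_s: 8.58
ee_pos: [415.4, 207.9, 230.4]
ee_rot: [179.9, 0.2, 176.6]
force: [0.1, -0.6, 0.1]
gripper_width: 17.8
gripper_force: 6.0
```

```bash
python3 nuts.py
```

```text
t8.58 pos [415.4 207.9 230.4] yaw 176.6 F [ 0.1 -0.6  0.1] w 17.8 g 6.0 units [-1.24  0.03 -0.81] rows 1.4856105196626708
side 231
   230 [377. 169.] [488. 213. 186.]
scene 109
   107 [369. 210.] [491. 206. 182.]
```

Call:
send_rows(steps=[[[-0.3, 0, -0.22, 0, 0], [-0.3, 0, -0.2, 0, 0], [-0.3, 0, -0.2, 0, 0], [-0.3, 0.05, -0.2, 0, 0], [0, 0, 0, 0, 0]]])

```text
time_s: 9.1
ee_pos: [456.8, 207.7, 263.1]
ee_rot: [179.9, -0.6, 176.6]
force: [-16.0, 1.7, 17.0]
gripper_width: 18.2
gripper_force: 19.1
```

```bash
python3 nuts.py
```

```text
t9.10 pos [456.8 207.7 263.1] yaw 176.6 F [-16.    1.7  17. ] w 18.2 g 19.1 units [-0.21 -0.03 -0.  ] rows 0.21036664207917535
side 227
   227 [379. 179.] [522. 210. 184.]
scene 88
   74 [364. 210.] [507. 204. 192.]
   13 [354. 216.] [547. 194. 175.]
```

Call:
send_rows(steps=[[[0.3, 0, -0.1, 0, 0], [0.3, 0, -0.1, 0, 0], [0, 0, 0, 0, 0], [0, 0, 0, 0, 0]]])

```text
time_s: 9.53
ee_pos: [436.9, 208.0, 269.0]
ee_rot: [180.0, 0.0, 176.8]
force: [0.8, 1.3, -1.7]
gripper_width: 18.0
gripper_force: 7.4
```

```bash
python3 nuts.py
```

```text
t9.53 pos [436.9 208.  269. ] yaw 176.8 F [ 0.8  1.3 -1.7] w 18.0 g 7.4 units [-0.71 -0.01  0.15] rows 0.721494631453611
side 42
   40 [383. 186.] [540. 217. 166.]
scene 11
   8 [361. 226.] [532. 217. 139.]
```

Call:
send_rows(steps=[[[0, 0, -0.1, 0, 0], [0, 0, -0.1, 0, 0], [0, 0, 0, 0, 0]]])

```text
time_s: 9.88
ee_pos: [438.3, 208.2, 278.0]
ee_rot: [180.0, 0.1, 176.7]
force: [-0.2, 0.8, -1.7]
gripper_width: 17.8
gripper_force: 7.4
```

```bash
python3 nuts.py; python3 - <<'E'
from h import *
a=cv2.resize(cv2.cvtColor(grab("side")["pixels"],4)[130:240,310:440],None,fx=4,fy=4)
b=cv2.resize(cv2.cvtColor(grab("scene")["pixels"],4)[150:270,290:400],None,fx=3.6,fy=3.666)
cv2.imwrite("pics/c6.png",cv2.resize(np.hstack([a,b[:440]]),None,fx=.85,fy=.85))
E
```

```text
t9.88 pos [438.3 208.2 278. ] yaw 176.7 F [-0.2  0.8 -1.7] w 17.8 g 7.4 units [-0.67 -0.02  0.38] rows 0.767267682017815
side 3
scene 2
```

View pics/c6.png

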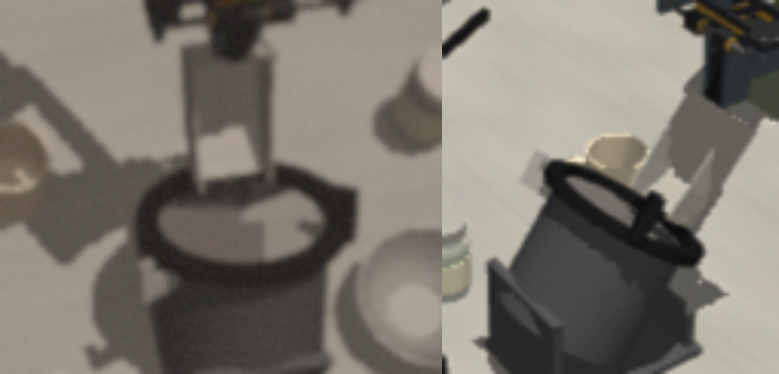

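Call:
send_rows(steps=[[[0, 0, 0, 0, 0], [0, 0, -0.2, 0, 0], [0, 0, -0.5, 0, 0], [0, 0, -0.5, 0, 0], [0, 0, -0.2, 0, 0]]], squeeze=40)

```text
time_s: 10.5
ee_pos: [438.5, 208.5, 336.2]
ee_rot: [179.9, 0.3, 176.7]
force: [0.4, 0.1, -1.3]
gripper_width: 17.8
gripper_force: 41.4
```

Call:
send_rows(steps=[[[0, -0.5, 0, 0, 0], [0, -0.8, 0, 0, 0], [0, -0.9, 0, 0, 0], [0, -0.9, 0, 0, 0], [0, -0.9, 0, 0, 0]]])

```text
time_s: 10.92
ee_pos: [427.8, 47.0, 333.2]
ee_rot: [-180.0, 0.0, 176.8]
force: [0.1, -0.7, -1.9]
gripper_width: 17.7
gripper_force: 41.4
```

Call:
send_rows(steps=[[[-0.4, -0.8, 0, 0, 0], [-0.6, -0.8, 0, 0, 0], [-0.6, -0.8, 0, 0, 0], [-0.6, -0.8, 0, 0, 0], [-0.6, -0.7, 0, 0, 0]]])

```text
time_s: 11.33
ee_pos: [531.6, -116.3, 333.2]
ee_rot: [-180.0, 0.0, 176.6]
force: [0.4, 1.7, -0.9]
gripper_width: 17.8
gripper_force: 41.4
```

Call:
send_rows(steps=[[[-0.6, -0.6, 0, 0, 0], [-0.6, -0.5, 0, 0, 0], [-0.3, -0.4, 0, 0, 0], [0, 0, 0, 0, 0]]])

```text
time_s: 11.67
ee_pos: [589.5, -180.7, 331.1]
ee_rot: [-179.9, -0.1, 176.5]
force: [0.2, -0.1, -1.5]
gripper_width: 17.7
gripper_force: 41.4
```

```bash
python3 - <<'E'
from nuts import *
to([588,-185,140]); nuts()
f=grab("scene"); W=cloud(f); 
for n in("scene","side"):
    W=cloud(grab(n)); s=env.state()["ee_pos"]
    m=(abs(W[:,:,0]-s[0]-40)<110)&(abs(W[:,:,1]-s[1])<60)&(W[:,:,2]>60)&(W[:,:,2]<s[2]-8)
    q=W[m]; print(n,len(q)); 
    if len(q): print(q[q[:,2].argmin()].round(),np.percentile(q,[1,99],axis=0).round())
E
```

```text
t11.67 pos [ 589.5 -180.7  331.1] yaw 176.5 F [ 0.2 -0.1 -1.5] w 17.7 g 41.4 units [ 0.03 -0.1   4.78] rows 4.779561714286343
side 0
scene 0
scene 743
[ 657. -143.  213.] [[ 577. -218.  219.]
 [ 682. -135.  322.]]
side 965
[ 665. -186.  220.] [[ 586. -216.  222.]
 [ 680. -140.  323.]]
```

Call:
send_rows(steps=[[[0, 0, 0.7, 0, 0], [0, 0, 0.9, 0, 0], [0, 0, 0.9, 0, 0], [0, 0, 0.9, 0, 0], [0, 0, 0.9, 0, 0]]])

```text
time_s: 12.33
ee_pos: [587.0, -176.1, 160.7]
ee_rot: [-180.0, 0.1, 176.8]
force: [1.1, -0.9, -0.9]
gripper_width: 18.1
gripper_force: 41.4
```

Call:
send_rows(steps=[[[0, 0, 0.6, 0, 0], [0, 0, 0.2, 0, 0], [0, 0, 0, 0, 0]]], squeeze=10)

```text
time_s: 12.58
ee_pos: [586.1, -176.1, 127.6]
ee_rot: [179.9, -0.2, 176.8]
force: [-0.1, 0.3, -2.1]
gripper_width: 17.9
gripper_force: 11.4
```

Call:
send_rows(steps=[[[0.35, 0, 0.25, 0, 0], [0.35, 0, 0.25, 0, 0], [0, 0, 0, 0, 0]]])

```text
time_s: 12.83
ee_pos: [557.9, -175.3, 111.1]
ee_rot: [-180.0, -0.0, 176.7]
force: [-0.4, 0.0, -0.9]
gripper_width: 18.0
gripper_force: 10.5
```

Call:
send_rows(steps=[[[0.2, 0, 0.3, 0, 0], [0.2, 0, 0.3, 0, 0], [0.2, 0, 0.3, 0, 0], [0, 0, 0, 0, 0]]])

```text
time_s: 13.17
ee_pos: [534.5, -174.0, 74.4]
ee_rot: [-180.0, -0.0, 176.7]
force: [-0.6, 0.5, -2.3]
gripper_width: 17.8
gripper_force: 10.0
```

Call:
send_rows(steps=[[[0.18, 0, 0.25, 0, 0], [0.17, 0, 0.24, 0, 0], [0.15, 0, 0.24, 0, 0], [0, 0, 0, 0, 0]]])

```text
time_s: 13.5
ee_pos: [516.4, -173.2, 44.8]
ee_rot: [-180.0, 0.1, 176.7]
force: [-0.5, -0.1, -1.0]
gripper_width: 18.0
gripper_force: 10.0
```

```bash
cat > sc.py <<'E'
from h import *
s=env.state()["ee_pos"]; to([s[0],s[1],27])
for n in("scene","side"):
    f=grab(n); W=cloud(f); g=f["pixels"].astype(int)
    d=(W[:,:,:2]-s[:2]); u=d@np.array([.998,-.06]); v=d@np.array([.06,.998])
    for a in(45,65,85,105,125,145,160):   # height profile along scoop: side tops / floor
        m=(abs(u-a)<6)&(abs(v)<42)&(W[:,:,2]>-5)&(W[:,:,2]<120); z=W[m][:,2]
        print(n,a,len(z),np.percentile(z,[5,50,95]).round() if len(z) else "")
E
python3 sc.py
```

```text
t13.50 pos [ 516.4 -173.2   44.8] yaw 176.7 F [-0.5 -0.1 -1. ] w 18.0 g 10.0 units [0.   0.   0.44] rows 0.4444907634780054
scene 45 65 [-1. 29. 58.]
scene 65 62 [-1. 25. 51.]
scene 85 59 [ 4. 20. 50.]
scene 105 63 [ 0. 25. 47.]
scene 125 57 [ 3. 23. 46.]
scene 145 82 [-3. 13. 41.]
scene 160 38 [-3.  1.  5.]
side 45 85 [ 3. 17. 59.]
side 65 83 [ 7. 14. 56.]
side 85 82 [ 5. 10. 53.]
side 105 84 [ 2.  7. 48.]
side 125 78 [ 0. 12. 46.]
side 145 105 [-2. 17. 41.]
side 160 89 [-2.  1.  5.]
```

Call:
send_rows(steps=[[[0.1, 0, 0.22, 0, 0], [0.05, 0, 0.22, 0, 0], [0, 0, 0, 0, 0], [0, 0, 0, 0, 0]]])

```text
time_s: 13.93
ee_pos: [509.2, -172.5, 25.7]
ee_rot: [180.0, -0.1, 176.7]
force: [0.1, 0.5, -1.7]
gripper_width: 18.0
gripper_force: 10.0
```

Call:
send_rows(steps=[[[0, 0, 0, 0, 0.5], [0, 0, 0, 0, 0.5], [0, 0, 0, 0, 0.5], [0, 0, 0, 0, 0.5], [0, 0, 0, 0, 0.5]]])

```text
time_s: 14.35
ee_pos: [509.8, -172.8, 26.5]
ee_rot: [-180.0, 0.0, 176.7]
force: [-0.9, -0.5, 0.5]
gripper_width: 45.3
gripper_force: 0.0
```

```bash
python3 sc.py
```

```text
t14.35 pos [ 509.8 -172.8   26.5] yaw 176.7 F [-0.9 -0.5  0.5] w 45.3 g 0.0 units [-0.   -0.   -0.01] rows 0.0129566142145336
scene 45 53 [ 2. 23. 75.]
scene 65 47 [ 1. 23. 46.]
scene 85 52 [ 2. 23. 44.]
scene 105 58 [ 0. 21. 46.]
scene 125 61 [-0. 21. 46.]
scene 145 82 [-4. 18. 45.]
scene 160 46 [-4.  1. 31.]
side 45 82 [-1.  5. 48.]
side 65 79 [ 1.  4. 46.]
side 85 81 [-1.  4. 47.]
side 105 84 [-0.  4. 46.]
side 125 74 [ 3.  9. 45.]
side 145 82 [-1. 20. 43.]
side 160 99 [-3.  1. 25.]
```

Call:
send_rows(steps=[[[0, 0, -0.3, 0, 0.6], [0, 0, -0.9, 0, 0.6], [0, 0, -1, 0, 0.6], [0, 0, -1, -0.5, 0], [0, 0, -1, -1, 0]]])

```text
time_s: 14.87
ee_pos: [509.2, -172.5, 196.1]
ee_rot: [180.0, -0.0, -172.8]
force: [1.1, 0.1, 0.3]
gripper_width: 44.2
gripper_force: 0.0
```

Call:
send_rows(steps=[[[0, 0, -1, -1, 0], [0, 0, -1, -1, 0], [0, 0, -1, -1, 0], [0, 0, -0.5, -1, 0], [0, 0, 0, -1, 0]]])

```text
time_s: 15.28
ee_pos: [517.0, -156.2, 340.0]
ee_rot: [-178.7, -0.7, -140.6]
force: [0.4, -0.0, -0.0]
gripper_width: 11.2
gripper_force: 0.0
```

```bash
cat > ring.py <<'E'
from h import *
p=np.load("pose.npz"); O,x,y,z=[p[k] for k in("O","x","y","z")]
def ear(a):
    er=np.cos(a)*x+np.sin(a)*y; t=np.sin(a)*x-np.cos(a)*y
    return er,t
def plan(adeg,gap=0):
    a=np.radians(adeg); er,t=ear(a); th=t[:2]/np.linalg.norm(t[:2]); lh=np.array([-th[1],th[0]])
    g=np.stack(np.meshgrid(np.linspace(79,105,14),np.linspace(-8,8,9),np.linspace(150,195,46)),-1).reshape(-1,3)
    B=O+g[:,:1]*er+g[:,1:2]*t+g[:,2:]*z
    c=(O+92*er+178*z)[:2]; ztip=(O+92*er-8*t+195*z)[2]-20
    for _ in range(6):
        k=B[B[:,2]>ztip]; al=(k[:,:2]-c)@th; la=(k[:,:2]-c)@lh
        i=al<al.min()+4; lat=la[i].mean(); P=c+th*(al.min()-13.5-gap)+lh*lat
        # ring surface under the tip box
        cs=np.array([P+sx*13.5*th+sy*16*lh for sx in(-1,1) for sy in(-1,1)])
        n=z; d=(O+150*z)@z; zs=(d-cs@n[:2])/n[2]
        ztip=max(ztip,zs.max()+5)
    top=B[:,2].max()
    yaw=np.degrees(np.arctan2(th[1],th[0]))+90; yaw+=180 if yaw<100 else 0
    return np.r_[P,ztip],yaw,top-ztip
if __name__=="__main__":
    for a in range(63,-70,-9):
        P,yw,ov=plan(a); print(a,P.round(1),round(yw,1),"overlap %.1f"%ov)
    print("pre",plan(63,25)); to(np.r_[plan(63,25)[0][:2],330],plan(63)[1])
    for n in("side","scene"):
        W=cloud(grab(n)); q=W.reshape(-1,3); w=(q-O)@np.c_[x,y,z]
        r=np.hypot(w[:,0],w[:,1]); k=(w[:,2]>165)&(w[:,2]<200)&(r>70)&(r<115)
        print(n,k.sum(),np.median(w[k],0).round(1),np.percentile(w[k],[3,97],axis=0).round(1).tolist(),"ang",np.degrees(np.median(np.arctan2(w[k][:,1],w[k][:,0]))))
E
python3 ring.py
```

```text
63 [572.3 299.  226.9] 234.7 overlap 31.6
54 [585.5 294.1 234.3] 225.0 overlap 31.8
45 [597.3 285.9 241.1] 215.9 overlap 31.8
36 [607.9 275.4 247. ] 207.3 overlap 31.4
27 [616.5 262.9 252. ] 199.2 overlap 30.8
18 [624.  248.9 255.8] 191.4 overlap 29.9
9 [629.7 233.7 258.4] 183.9 overlap 28.8
0 [633.1 217.6 259.8] 176.5 overlap 27.5
-9 [634.2 203.6 259.9] 169.2 overlap 27.4
-18 [633.9 189.4 258.6] 161.6 overlap 27.1
-27 [632.1 175.4 256.1] 153.9 overlap 26.6
-36 [628.8 161.8 252.4] 145.8 overlap 26.0
-45 [623.4 148.8 247.6] 137.2 overlap 25.3
-54 [616.2 137.5 242.5] 128.1 overlap 23.7
-63 [607.4 127.2 236.5] 118.4 overlap 22.0
pre (array([551.92104704, 313.41499385, 226.91009073]), np.float64(234.66145407431662), np.float64(31.562142839263856))
t15.28 pos [ 517.  -156.2  340. ] yaw -140.6 F [ 0.4 -0.  -0. ] w 11.2 g 0.0 units [-8.13  8.52 -0.05] rows 11.776021828996203
turn units -2.21682985411911
side 109 [ 51.6  73.1 184.3] [[39.1, 60.8, 166.4], [60.3, 86.8, 195.8]] ang 53.83699185489602
scene 74 [ 51.6  81.8 182.1] [[40.9, 63.5, 166.2], [59.5, 88.5, 195.8]] ang 56.645359498023815
```

Call:
send_rows(steps=[[[-0.5, 0.5, 0, 0, 0], [-0.7, 0.7, 0, -0.5, 0], [-0.7, 0.7, 0, -0.6, 0], [-0.7, 0.7, 0, -0.6, 0], [-0.7, 0.7, 0, -0.5, 0]]])

```text
time_s: 15.8
ee_pos: [517.3, 34.5, 329.0]
ee_rot: [-179.7, -1.2, -125.2]
force: [0.7, -0.3, -0.2]
gripper_width: 0.8
gripper_force: 0.0
```

```bash
python3 - <<'E'
from ring import *
import pickle
for fn in("f0.pkl","f5.pkl"):
  fs=pickle.load(open(fn,"rb"))
  for n in("side","scene"):
    f=fs[n];W=cloud(f); q=W.reshape(-1,3); w=(q-O)@np.c_[x,y,z]; r=np.hypot(w[:,0],w[:,1])
    for lo,hi in((165,200),(190,200)):
        k=(w[:,2]>lo)&(w[:,2]<hi)&(r>65)&(r<115)&(w[:,1]>30)
        print(fn,n,k.sum(),np.percentile(w[k],[5,50,95],axis=0).round(1).tolist())
    # ring annulus: radial extent per sector of points on plane 150
    k=(abs(w[:,2]-150)<4)&(r<125)&(r>60)&(f["pixels"].max(2).ravel()<70); a=np.degrees(np.arctan2(w[:,1],w[:,0]))
    print([(s,int(m.sum()),*np.percentile(r[m],[5,95]).round()) for s in range(-180,180,30) for m in [k&(a>=s)&(a<s+30)] if m.sum()>5])
E
```

```text
f0.pkl side 108 [[41.4, 61.1, 166.7], [52.0, 72.4, 183.6], [59.7, 86.0, 196.3]]
f0.pkl side 41 [[38.8, 62.7, 190.1], [50.4, 73.8, 194.6], [59.8, 84.7, 197.2]]
[(-180, 42, np.float64(83.0), np.float64(96.0)), (-150, 44, np.float64(82.0), np.float64(97.0)), (-120, 49, np.float64(79.0), np.float64(96.0)), (-90, 61, np.float64(79.0), np.float64(96.0)), (-60, 66, np.float64(75.0), np.float64(93.0)), (-30, 73, np.float64(74.0), np.float64(92.0)), (0, 66, np.float64(75.0), np.float64(91.0)), (30, 60, np.float64(73.0), np.float64(94.0)), (90, 31, np.float64(77.0), np.float64(92.0)), (120, 43, np.float64(80.0), np.float64(95.0)), (150, 43, np.float64(82.0), np.float64(95.0))]
f0.pkl scene 74 [[42.2, 63.9, 166.9], [51.3, 81.6, 182.2], [57.5, 90.4, 195.5]]
f0.pkl scene 19 [[41.8, 64.4, 190.8], [48.8, 79.4, 194.1], [55.8, 89.8, 196.3]]
[(-180, 10, np.float64(83.0), np.float64(101.0)), (-150, 24, np.float64(80.0), np.float64(92.0)), (-120, 24, np.float64(76.0), np.float64(91.0)), (-90, 16, np.float64(73.0), np.float64(87.0)), (-60, 18, np.float64(72.0), np.float64(90.0)), (-30, 28, np.float64(77.
[... 966 characters left out ...]
, 167.3], [42.1, 63.9, 185.4], [56.8, 87.6, 197.6]]
f5.pkl scene 48 [[-99.3, 34.1, 190.9], [-61.7, 39.5, 195.0], [54.1, 85.8, 198.6]]
[(-180, 12, np.float64(81.0), np.float64(104.0)), (-150, 24, np.float64(78.0), np.float64(95.0)), (-120, 23, np.float64(75.0), np.float64(92.0)), (-90, 16, np.float64(73.0), np.float64(87.0)), (-60, 19, np.float64(72.0), np.float64(90.0)), (-30, 25, np.float64(74.0), np.float64(91.0)), (0, 34, np.float64(75.0), np.float64(91.0)), (30, 42, np.float64(78.0), np.float64(99.0)), (60, 36, np.float64(78.0), np.float64(99.0)), (90, 30, np.float64(82.0), np.float64(101.0)), (120, 21, np.float64(84.0), np.float64(102.0)), (150, 24, np.float64(85.0), np.float64(104.0))]
```

```bash
python3 - <<'E'
import numpy as np
p=dict(np.load("pose.npz")); p["O"]=p["O"]-4.3*p["x"]+2*p["y"]; np.savez("pose.npz",**p)
from ring import *
import pickle
fs=pickle.load(open("f0.pkl","rb"))
for n in("side","scene"):
    f=fs[n];W=cloud(f); q=W.reshape(-1,3); w=(q-O)@np.c_[x,y,z]; r=np.hypot(w[:,0],w[:,1]); a=np.degrees(np.arctan2(w[:,1],w[:,0]))
    k=(w[:,2]>115)&(w[:,2]<152)&(r>104)&(r<124)
    for s in range(-180,180,6):
        m=k&(a>=s)&(a<s+6)
        if m.sum()>2: print(n,s,m.sum(),np.median(w[m],0).round(),np.median(r[m]).round())
P,yw,_=plan(63,8); print(P,yw); to([P[0],P[1],320],yw)
E
python3 ring.py | head -15
```

```text
side -72 9 [  47. -111.  142.] 120.0
side -66 54 [  51. -103.  131.] 115.0
scene -72 10 [  43. -101.  143.] 109.0
scene -66 35 [  49. -101.  133.] 112.0
[562.39340107 305.79079663 224.44371206] 234.66145407431662
t15.80 pos [517.3  34.5 329. ] yaw -125.2 F [ 0.7 -0.3 -0.2] w 0.8 g 0.0 units [-6.2   2.99  0.08] rows 6.87917519781854
turn units 0.024635308615903004
63 [568.9 301.2 224.4] 234.7 overlap 31.6
54 [582.1 296.3 231.9] 225.0 overlap 31.8
45 [593.9 288.1 238.6] 215.9 overlap 31.8
36 [604.5 277.6 244.6] 207.3 overlap 31.4
27 [613.1 265.1 249.5] 199.2 overlap 30.8
18 [620.6 251.1 253.3] 191.4 overlap 29.9
9 [626.3 235.9 256. ] 183.9 overlap 28.8
0 [629.7 219.8 257.3] 176.5 overlap 27.5
-9 [630.8 205.8 257.4] 169.2 overlap 27.4
-18 [630.5 191.6 256.2] 161.6 overlap 27.1
-27 [628.7 177.6 253.7] 153.9 overlap 26.6
-36 [625.4 164.  250. ] 145.8 overlap 26.0
-45 [620.  151.  245.1] 137.2 overlap 25.3
-54 [612.8 139.7 240. ] 128.1 overlap 23.7
-63 [604.  129.4 234. ] 118.4 overlap 22.0
```

Call:
send_rows(steps=[[[-0.7, 0.34, 0, 0, 0], [-0.8, 0.4, 0, 0, 0], [-0.8, 0.4, 0, 0, 0], [-0.8, 0.4, 0, 0, 0], [-0.8, 0.4, 0, 0, 0]]])

```text
time_s: 16.32
ee_pos: [544.6, 205.7, 325.9]
ee_rot: [-179.6, -1.2, -125.4]
force: [1.0, 1.2, 0.1]
gripper_width: 0.5
gripper_force: 0.0
```

Call:
send_rows(steps=[[[-0.8, 0.4, 0, 0, 0], [-0.8, 0.35, 0, 0, 0], [-0.7, 0.3, 0, 0, 0], [0, 0, 0, 0, 0]]])

```text
time_s: 16.65
ee_pos: [564.0, 308.8, 321.8]
ee_rot: [-179.8, -1.1, -125.1]
force: [-0.0, -0.3, -0.8]
gripper_width: 0.6
gripper_force: 0.0
```

```bash
python3 - <<'E'
from ring import *
P,yw,_=plan(63,8); to(P,yw)
E
```

```text
t16.65 pos [564.  308.8 321.8] yaw -125.1 F [-0.  -0.3 -0.8] w 0.6 g 0.0 units [0.04 0.   2.44] rows 2.435578799077131
turn units 0.032334397403437756
```

Call:
send_rows(steps=[[[0, 0, 0.6, 0, 0], [0, 0, 0.7, 0, 0], [0, 0, 0.6, 0, 0], [0, 0, 0.5, 0, 0], [0, 0, 0, 0, 0]]])

```text
time_s: 17.07
ee_pos: [560.6, 299.9, 223.1]
ee_rot: [-179.9, -1.7, -125.4]
force: [-0.4, 0.0, -0.7]
gripper_width: 0.5
gripper_force: 0.0
```

```bash
cat > rows.py <<'E'
from ring import *
import sys
def rows(angles):
    s=env.state(); pos=s["ee_pos"]; R=Ro.from_euler("xyz",s["ee_rot"],degrees=True); yw=s["ee_rot"][2]
    print("t%.2f"%s["time_s"],pos.round(1),round(yw,1),s["force"].round(1))
    for a in angles:
        P,Y,_=plan(a); d=R.inv().apply(P-pos)/40; tu=-((Y-yw+180)%360-180)
        print(a,d.round(2),round(tu/6.875,2)); R=R*Ro.from_euler("z",tu,degrees=True); pos=P; yw=Y
rows([float(v) for v in sys.argv[1:]])
E
python3 rows.py 57 51 45 39 33 27 21 15 9 3
```

```text
t17.07 [560.6 299.9 223.1] -125.4 [-0.4  0.  -0.7]
57.0 [-0.21 -0.37 -0.16] 0.94
51.0 [-0.06 -0.23 -0.12] 0.91
45.0 [-0.04 -0.24 -0.11] 0.87
39.0 [-0.05 -0.24 -0.1 ] 0.84
33.0 [-0.04 -0.25 -0.09] 0.81
27.0 [-0.03 -0.25 -0.08] 0.78
21.0 [-0.04 -0.26 -0.06] 0.76
15.0 [-0.06 -0.27 -0.05] 0.74
9.0 [-0.04 -0.27 -0.04] 0.73
3.0 [-0.05 -0.27 -0.02] 0.72
```

Call:
send_rows(steps=[[[-0.21, -0.37, -0.16, 0.9, 0], [-0.06, -0.23, -0.12, 0.9, 0], [-0.04, -0.24, -0.11, 0.87, 0], [-0.05, -0.24, -0.1, 0.84, 0]]])

```text
time_s: 17.4
ee_pos: [603.1, 284.5, 249.0]
ee_rot: [-179.3, -0.9, -149.8]
force: [-3.3, 2.5, -1.3]
gripper_width: 0.3
gripper_force: 1.7
```

```bash
python3 rows.py 33 27 21 15 9 3; python3 - <<'E'
from ring import *
for n in("side","scene"):
    W=cloud(grab(n)); w=(W.reshape(-1,3)-O)@np.c_[x,y,z]; r=np.hypot(w[:,0],w[:,1]); k=(w[:,2]>170)&(w[:,2]<199)&(r>75)&(r<108)
    a=np.degrees(np.arctan2(w[k][:,1],w[k][:,0])); print(n,k.sum(),np.percentile(a,[5,25,50,75,95]).round())
E
```

```text
t17.40 [603.1 284.5 249. ] -149.8 [-3.3  2.5 -1.3]
33.0 [ 0.04 -0.29  0.07] 0.82
27.0 [-0.03 -0.25 -0.08] 0.78
21.0 [-0.04 -0.26 -0.06] 0.76
15.0 [-0.07 -0.27 -0.05] 0.74
9.0 [-0.04 -0.27 -0.04] 0.73
3.0 [-0.05 -0.27 -0.02] 0.72Traceback (most recent call last):
  File "<stdin>", line 4, in <module>
    return _quantile_unchecked(
        a, q, axis, out, overwrite_input, method, keepdims, weights)
    return _ureduce(a,
                    func=_quantile_ureduce_func,
    ...<5 lines>...
                    overwrite_input=overwrite_input,
                    method=method)
    r = func(a, **kwargs)
    result = _quantile(arr,
                       quantiles=q,
    ...<2 lines>...
                       out=out,
                       weights=wgt)
    slices_having_nans = np.isnan(arr[-1, ...])
                                  ~~~^^^^^^^^^
IndexError: index -1 is out of bounds for axis 0 with size 0
```

Call:
send_rows(steps=[[[0.04, -0.28, 0.06, 0.82, 0], [-0.03, -0.25, -0.08, 0.78, 0], [-0.04, -0.26, -0.06, 0.76, 0], [-0.07, -0.27, -0.05, 0.74, 0], [-0.04, -0.27, -0.04, 0.73, 0]]])

```text
time_s: 17.87
ee_pos: [627.3, 237.4, 258.5]
ee_rot: [-179.1, -0.2, -175.9]
force: [-1.2, 5.1, 4.4]
gripper_width: 0.2
gripper_force: 2.5
```

```bash
python3 rows.py 3 -3 -9 -15 -21 -27
```

```text
t17.87 [627.3 237.4 258.5] -175.9 [-1.2  5.1  4.4]
3.0 [-0.02 -0.31  0.04] 0.74
-3.0 [-0.04 -0.25 -0.01] 0.72
-9.0 [-0.04 -0.23  0.01] 0.72
-15.0 [-0.04 -0.23  0.02] 0.73
-21.0 [-0.05 -0.23  0.03] 0.74
-27.0 [-0.05 -0.23  0.05] 0.76
```

Call:
send_rows(steps=[[[-0.02, -0.3, -0.03, 0.74, 0], [-0.04, -0.25, -0.01, 0.72, 0], [-0.04, -0.23, 0.01, 0.72, 0], [-0.04, -0.23, 0.02, 0.73, 0], [-0.05, -0.23, 0.03, 0.74, 0]]])

```text
time_s: 18.28
ee_pos: [631.2, 186.6, 258.6]
ee_rot: [-179.1, 0.4, 159.0]
force: [0.8, 3.3, 3.8]
gripper_width: 0.5
gripper_force: 2.0
```

```bash
python3 rows.py -27 -33 -39 -45 -51 -57
```

```text
t18.28 [631.2 186.6 258.6] 159.0 [0.8 3.3 3.8]
-27.0 [-0.02 -0.23  0.13] 0.74
-33.0 [-0.06 -0.23  0.06] 0.78
-39.0 [-0.06 -0.23  0.08] 0.81
-45.0 [-0.05 -0.23  0.09] 0.84
-51.0 [-0.05 -0.21  0.09] 0.87
-57.0 [-0.05 -0.22  0.09] 0.91
```

Call:
send_rows(steps=[[[-0.02, -0.23, 0.1, 0.74, 0], [-0.06, -0.23, 0.06, 0.78, 0], [-0.06, -0.23, 0.08, 0.81, 0], [-0.05, -0.23, 0.09, 0.84, 0]]])

```text
time_s: 18.62
ee_pos: [620.3, 150.0, 246.1]
ee_rot: [-179.3, 0.7, 137.2]
force: [1.5, 2.6, 2.6]
gripper_width: 0.6
gripper_force: 2.0
```

```bash
python3 rows.py -51 -57 -63 -66 -69
```

```text
t18.62 [620.3 150.  246.1] 137.2 [1.5 2.6 2.6]
-51.0 [-0.02 -0.2   0.11] 0.86
-57.0 [-0.05 -0.22  0.09] 0.91
-63.0 [-0.05 -0.22  0.11] 0.95
-66.0 [-0.03 -0.1   0.06] 0.49
-69.0 [-0.03 -0.11  0.06] 0.5
```

Call:
send_rows(steps=[[[-0.02, -0.2, 0.09, 0.86, 0], [-0.05, -0.22, 0.09, 0.9, 0], [-0.05, -0.22, 0.11, 0.95, 0]]])

```text
time_s: 18.87
ee_pos: [605.2, 128.6, 234.6]
ee_rot: [-179.7, 1.1, 118.5]
force: [4.5, 0.6, -0.5]
gripper_width: 0.4
gripper_force: 2.0
```

Call:
send_rows(steps=[[[-0.03, -0.1, 0.05, 0.3, 0], [0, 0, 0, 0, 0]]])

```text
time_s: 19.03
ee_pos: [600.4, 125.1, 231.9]
ee_rot: [-179.4, 1.0, 116.7]
force: [2.0, -0.9, 0.6]
gripper_width: 0.5
gripper_force: 0.6
```

```bash
python3 rows.py -66 -69
```

```text
t19.03 [600.4 125.1 231.9] 116.7 [ 2.  -0.9  0.6]
-66.0 [0.02 0.03 0.  ] 0.23
-69.0 [-0.03 -0.11  0.06] 0.5
```

Call:
send_rows(steps=[[[-0.02, -0.1, 0.03, 0.2, 0], [0, -0.1, 0.03, 0.2, 0], [0, 0, 0, 0, 0]]])

```text
time_s: 19.28
ee_pos: [594.9, 122.3, 229.6]
ee_rot: [-179.7, 1.0, 113.9]
force: [8.5, 1.1, 0.4]
gripper_width: 0.6
gripper_force: 3.1
```

Call:
send_rows(steps=[[[-0.02, -0.1, 0.03, 0.2, 0], [0, 0, 0, 0, 0]]])

```text
time_s: 19.45
ee_pos: [595.0, 122.0, 229.8]
ee_rot: [179.7, 1.0, 112.5]
force: [13.2, 5.7, 1.0]
gripper_width: 0.7
gripper_force: 6.4
```

Call:
send_rows(steps=[[[0, -0.15, 0, 0, 0], [0, 0, 0, 0, 0], [0, 0.35, 0, 0, 0], [0, 0.2, -0.3, 0, 0], [0, 0, -0.8, 0, 0]]])

```text
time_s: 19.87
ee_pos: [601.9, 126.8, 266.3]
ee_rot: [-178.6, 0.8, 112.6]
force: [0.4, 0.1, -0.7]
gripper_width: 0.4
gripper_force: 0.0
```

Call:
send_rows(steps=[[[0, 0, -1, 0, 0], [0.5, 0.3, -0.7, 0, 0], [0.9, 0, 0, 0, 0], [0.9, 0, 0, 0, 0], [0.9, 0, 0, 0, 0]]])

```text
time_s: 20.28
ee_pos: [565.1, 251.7, 337.1]
ee_rot: [-179.2, 0.9, 112.5]
force: [0.1, 0.4, -0.4]
gripper_width: 0.7
gripper_force: 0.0
```

```bash
python3 - <<'E'
from nuts import *
from ring import *
to([0,0,0]); nuts(); fr=[]
for n in("side","scene"):
    f=grab(n); fr.append(f); W=cloud(f); w=(W.reshape(-1,3)-O)@np.c_[x,y,z]; r=np.hypot(w[:,0],w[:,1]); k=(w[:,2]>170)&(w[:,2]<199)&(r>70)&(r<112)
    a=np.degrees(np.arctan2(w[k][:,1],w[k][:,0])); print(n,k.sum(), np.percentile(a,[5,25,50,75,95]).round() if k.sum() else "")
a=cv2.resize(cv2.cvtColor(fr[0]["pixels"],4)[120:270,220:440],None,fx=2,fy=2.933)
b=cv2.resize(cv2.cvtColor(fr[1]["pixels"],4)[160:280,240:380],None,fx=2.5,fy=3.666)
a=cv2.resize(cv2.cvtColor(fr[0]["pixels"],4)[130:270,225:435],(440,293)); b=cv2.resize(cv2.cvtColor(fr[1]["pixels"],4)[160:280,240:380],(342,293))
cv2.imwrite("pics/c7.png",np.hstack([a,b]))
E
```

```text
t20.28 pos [565.1 251.7 337.1] yaw 112.5 F [ 0.1  0.4 -0.4] w 0.7 g 0.0 units [ -0.28 -15.34   8.66] rows 17.612797504947952
side 0
scene 0
side 97 [-68. -66. -62. -61. -60.]
scene 69 [-69. -64. -62. -61. -59.]
```

View pics/c7.png

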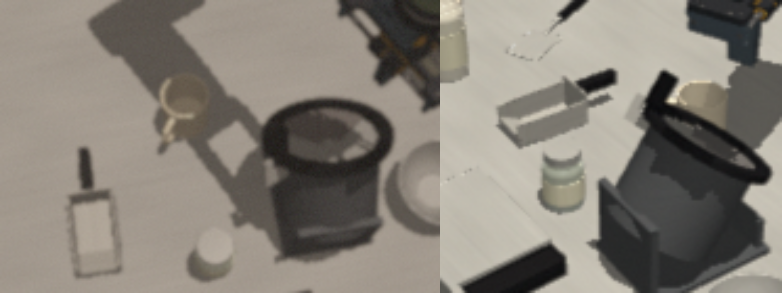

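```bash
python3 -c "
from workcell import env
print(env.job_done())"
```

```text
the job is handed in; nothing more can be done
None
```

The job is handed in at about 20 s of robot time, but the hand-in returned no verdict. In the last pictures no walnuts are outside the jar, the ring's ear is at its stop in line with the locked mark, and the scoop stands upright on the bench.

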